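Snap the lid that fits onto the clip-top tub

ROBOT

A 6-joint arm with a two-finger parallel gripper is mounted at the origin on the work surface. World frame = base frame: x ahead of the robot, y to its left, z up, the work surface at z = 0. Lengths are in m, angles in degrees, forces in N, time in s.
With the tool pointing down it reaches from about 0.4 to 0.825 m from the base axis. Payload 7 kg.
Tool frame: the origin (TCP) lies midway between the tips of the shut fingers; the grasp point (between the pads) lies 19 mm behind it; z points along the fingers, y is the line along which they close (so a half turn about z gives the same grasp; the last joint's range is limited). The gripper opens to 88 mm and grips with 3 to 60 N. Pads are 19 mm wide; open, the fingers measure 130 mm over their backs; the gripper's body (78 mm by 193 mm) begins 47 mm behind the grasp point.
Start: joints at [82.684, 20.546, 0.682, 0, -70.136, -16.507], TCP at [0.273, 0.617, 0.227] pointing down, gripper open.
Joint ranges: [-176.03, 176.03], [-82.01, 121.73], [-58.28, 71.71], [-173.87, 95.51], [-174.79, -0.11], [-173.66, 173.66]. Speed limits (degrees/s): [136.94, 136.94, 172.46, 180, 180, 180].

INTERFACE

Orientations are given as [roll, pitch, yaw] about the fixed x, y, z axes, in that order (R = Rz(yaw) Ry(pitch) Rx(roll)).
In Python, from plant import r gives the robot as it stands. The module is installed in compiled form; this text tells all that it offers.
- The arm moves only by the tool play_rows, never from a script. Its argument "rows" is a list of rows, each an object with "slide": the shift along the tool's x, y, z as a fraction of full scale, a list of three; "delta_rot": the turn, a rotation vector about the tool's x, y, z as a fraction of full scale, a list of three; "fingers": the opening, from -1 (shut) to 1 (fully open). In form: [{"slide": [x, y, z], "delta_rot": [rx, ry, rz], "fingers": fingers}, ...]. A call has 1 to 8 rows; each row shifts and turns the commanded pose from where the row before left it, along the tool's axes as they then stand; what a row does not reach is not made up. Full scale, the value 1, is 0.15 m for a shift and 0.08 rad for a turn. A row lasts 1/8 s, in which the tool goes at most 62.5 mm and 10.7 degrees, less where a joint would pass 70% of its speed; a pose out of reach is approached as far as the arm can. A call with a number of a shift or a turn outside -1 to 1 is refused whole. A call with a gripper value outside its range is refused whole. The fingers move at their own pace and stop on an object; "squeeze" is the grip in N (left out, the last holds). Time passes only in rows, so rows that do not move let the fingers close. It gives the time, the measured TCP pose, the force, the opening and the grip force at its end, in the units of the state.
- r.get_state(): the state, without advancing time (a new reading comes with each control period).
- r.capture(name): name is "scene" or "top" or "wrist"; returns a dict with "image" (384x512x3 uint8, blue, green, red), "fx", "fy", "cx", "cy" (pixels), "R" (3x3) and "t" (3): a world point X has camera coordinates R X + t; the wrist camera has in their place "T_tool_cam" (4x4, takes a point from camera to tool coordinates, whose origin is the TCP and whose axes are the flange's). Camera axes: x right, y down, z forward; pixel columns grow to the right and rows downward; lengths in m; the calibration is good to about 2 mm. A picture is of the moment at which its call begins: read the wrist's pose just before it. There is no depth.
- r.close_job(): hands the job in; it is judged then, once.
The state is a dict: "time_s": time; "joints": joint angles; "qd": joint speeds; "joint_torque": joint torques, N m; "tcp_pos": TCP position; "eef_rot": TCP orientation; "contact_force": force on the tool from outside, world axes, zero at the start; "moment": the same for the moment, N m; "gripper_width": finger opening in m; "gripper_force": force on a finger pad.
Only numpy, scipy, OpenCV 4.12 (cv2) and the standard library are available. Lean on these libraries where they do the work, as an engineer would, in place of code of your own. Each camera call takes 0.05 s, during which the arm holds its last target. There are 200 camera calls.

TASK

Of the three grey lids by the sink, find the one that fits the white tub set it on the tub and press it down with the gripper until it has snapped fully home, level under all four spring clips. Leave the tub standing on the worktop, and the other two lids lying on the worktop with their knobs up.

Things in the scene. Friction and masses are not known exactly. Their poses are not given: they have to be found in the camera images.
- tub: loose white tub, 0.45 kg; origin: centre of underside, z up. Flat rim 75 mm high, 120 mm across, mouth 84. On it 4 steel clips: sprung nubs 89 mm high leave a 124 mm circle, each yields 6 mm; slick fixed flares (160 mm across at 119 high) centre a lid let go between them. The right lid rests 5-15 mm high on the nubs, snaps under at 5-15 N; home: plate on rim, its origin 63 mm above the tub's.
- lid_a: round lid of slick grey plastic, 129 mm across, 80 to 120 g; origin at centre of its underside, z up. From the bottom: tapered plug 12 mm deep (52 mm across at its foot, 76 at its top), plate 9 mm thick (12 to 21 mm above origin, edge bevelled below), round knob 32 mm across, 24 mm high in the middle (21 to 45 mm). Lies plug down on the worktop, knob up.
- lid_b: round lid of slick grey plastic, 100 mm across, about 55 g; origin at centre of its underside, z up. From the bottom: tapered plug 12 mm deep (52 mm across at its foot, 76 at its top), plate 9 mm thick (12 to 21 mm above origin, edge bevelled below), round knob 32 mm across, 24 mm high in the middle (21 to 45 mm). Lies plug down on the worktop, knob up.
- lid_c: round lid of slick grey plastic, 154 mm across, about 130 g; origin at centre of its underside, z up. From the bottom: tapered plug 12 mm deep (52 mm across at its foot, 76 at its top), plate 9 mm thick (12 to 21 mm above origin, edge bevelled below), round knob 32 mm across, 24 mm high in the middle (21 to 45 mm). Lies plug down on the worktop, knob up.
There are look-alikes about, which are no part of the job. What is shaped like the lid_c but yellow is not meant. Leave any red look-alike of the lid_a alone.

How it is judged:
By the outcome, as a careful person would: the job done as asked, in the order asked, and still so for the second after the job is handed in, with the robot touching nothing.
It also fails if it takes over 42 s, if anything falls off the work surface, if the arm or the gripper's body presses on something with over 40 N, if the wrist force passes 120 N, or if a joint passes its speed limit or range.

## Working session

There is one attempt and no reset: what is moved stays moved. The work goes in short steps, Python scripts to look and compute and a tool call to move; the robot and the scene stay as the last step left them, time stands still between calls to the robot, and variables do not carry over. Pictures are saved under pics/ and viewed, at most 10 in all, crops included, and the job is handed in when it is done.

Besides the shell and the picture viewer there is one more tool, called in YAML: its name, and indented under it one key for each argument. play_rows: Moves the arm, as the interface text tells. Shift numbers are shares of 0.15 m and turn numbers shares of 0.08 rad, none past 1 either way. Its arguments: {"type":"object","properties":{"rows":{"type":"array"},"squeeze":{"type":"number"}},"required":["rows"]}

```bash
mkdir -p pics
cat > h.py <<'E'
import numpy as np, cv2
from plant import r
from scipy.spatial.transform import Rotation as Ro
def cast(c,u,v,z):
    R=np.array(c["R"]);t=np.array(c["t"]).ravel()
    d=R.T@np.array([(u-c["cx"])/c["fx"],(v-c["cy"])/c["fy"],1]);o=-R.T@t
    return o+d*(z-o[2])/d[2]
def proj(c,X):
    p=np.array(c["R"])@np.array(X)+np.array(c["t"]).ravel()
    return c["fx"]*p[0]/p[2]+c["cx"],c["fy"]*p[1]/p[2]+c["cy"]
def wristcal():
    s=r.get_state();c=r.capture("wrist")
    T=np.eye(4);T[:3,:3]=Ro.from_euler("xyz",s["eef_rot"],degrees=True).as_matrix();T[:3,3]=s["tcp_pos"]
    W=np.linalg.inv(T@np.array(c["T_tool_cam"]));c["R"]=W[:3,:3];c["t"]=W[:3,3];return c
E
python3 - <<'E'
from h import *
print(r.get_state())
for n in("scene","top"):
    c=r.capture(n);cv2.imwrite(f"pics/{n}1.png",c["image"]);print(n,-np.array(c["R"]).T@np.array(c["t"]).ravel())
E
```

```text
{'time_s': 0.0, 'joints': array([ 8.26841351e+01,  2.05902768e+01,  6.33293883e-01, -1.93384986e-02,
       -7.01358213e+01, -1.65080160e+01]), 'qd': array([ 0.01011001, -0.035847  , -0.00177864, -0.05528991, -0.02796741,
       -0.03628943]), 'joint_torque': array([-1.30442904e-04, -5.82711482e+01,  2.93071997e+01,  6.99741215e+00,
        7.00251694e-03, -1.57603299e-04]), 'tcp_pos': array([0.27246965, 0.61702536, 0.22563458]), 'eef_rot': array([ 1.79905855e+02, -8.94263259e-03, -2.38304594e+01]), 'contact_force': array([ 0.87113945,  0.4852823 , -0.41195513]), 'moment': array([ 0.04511554, -0.01233326,  0.01950237]), 'gripper_force': 0.0, 'gripper_width': 0.08722307356948378}
scene [ 1.10894726 -0.17546021  0.9219466 ]
top [ 0.41287869 -0.09542104  0.92095807]
```

View pics/top1.png

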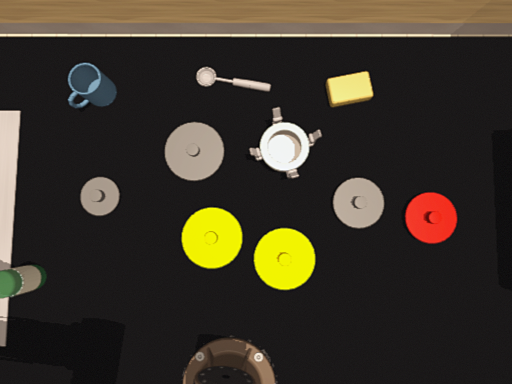

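View pics/scene1.png

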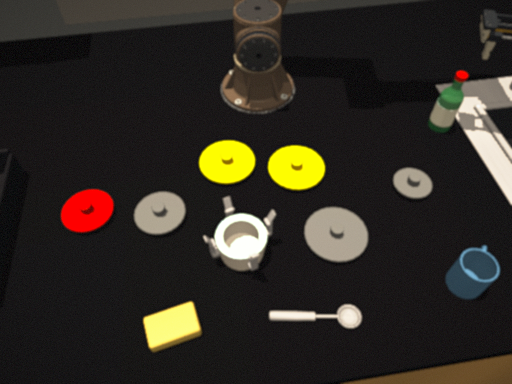

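The top view shows grey discs at (194,151) large, (100,196) small and (358,203) medium. There are yellow ones at (212,238) and (284,259), a red one at (431,217), and the tub at (285,147). I expect the medium one to be lid_a and will check its diameter.

Run:
```python
from h import *
C={n:r.capture(n) for n in("scene","top")}
seeds={"top":{"big":(194,170),"small":(100,207),"med":(358,218)},"scene":{"big":(320,245),"small":(405,190),"med":(148,222)}}
for n,c in C.items():
    im=c["image"];hsv=cv2.cvtColor(im,cv2.COLOR_BGR2HSV)
    m=((hsv[...,2]>60)&(hsv[...,1]<70)).astype(np.uint8)
    _,lab=cv2.connectedComponents(m)
    for k,(u,v) in seeds[n].items():
        q=(lab==lab[v,u]).astype(np.uint8)
        ct=max(cv2.findContours(q,0,1)[0],key=cv2.contourArea)[:,0]
        P=np.array([cast(c,a,b,.018)[:2] for a,b in cv2.convexHull(ct)[:,0]],np.float32)
        (x,y),R=cv2.minEnclosingCircle(P);e=cv2.fitEllipse(P)
        print(n,k,lab[v,u],np.round([x,y,2*R],4),np.round(e[0]+e[1],4))
# tub mouth/rim
for n,(u,v) in {"top":(285,147),"scene":(242,240)}.items():
    c=C[n];cr=c["image"][v-55:v+55,u-55:u+55]
    cv2.imwrite(f"pics/tub_{n}.png",cv2.resize(cr,(550,550),interpolation=cv2.INTER_CUBIC))
a=cv2.imread("pics/tub_top.png")
b=cv2.resize(C["top"]["image"][163:243,318:398],(250,250))
s=cv2.resize(cv2.imread("pics/tub_scene.png"),(400,400));a=cv2.resize(a,(400,400))
cv2.imwrite("pics/crop1.png",np.vstack([np.hstack([a,s])]));cv2.imwrite("pics/med.png",b)
```

```text
scene big 112 [0.5957 0.1007 0.1612] [0.5957 0.1008 0.159  0.1605]
scene small 109 [0.4751 0.3457 0.1084] [0.475  0.3458 0.1051 0.108 ]
scene med 110 [ 0.4627 -0.3295  0.1366] [ 0.4625 -0.329   0.1339  0.1364]
top big 6 [0.5988 0.1007 0.1591] [0.5987 0.1006 0.1576 0.1581]
top small 7 [0.4788 0.3455 0.1045] [0.4783 0.3455 0.1025 0.1039]
top med 8 [ 0.4651 -0.3285  0.1337] [ 0.4652 -0.3286  0.1321  0.1333]
```

View pics/crop1.png

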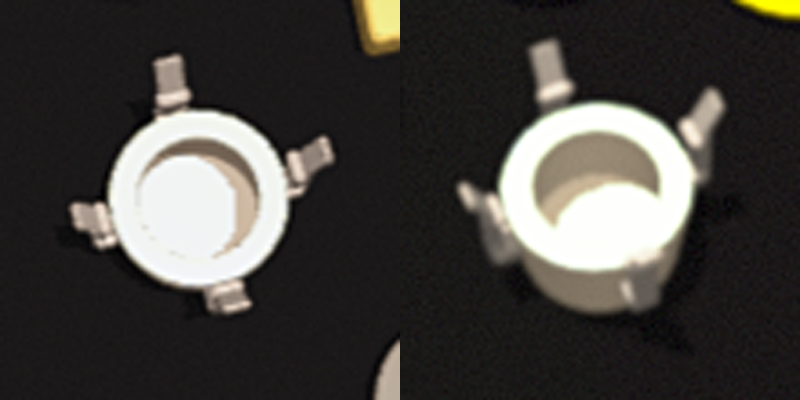

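View pics/med.png

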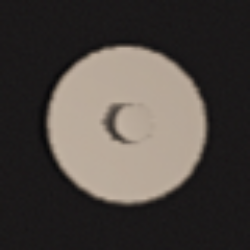

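The medium disc, about 133 mm as measured, matches lid_a (the others come out near 159 and 105). It is grey with its knob up, centred at about (0.464, -0.329). Next I measure the tub and the obstacles near the path.

Run:
```python
from h import *
for n,(u,v) in {"top":(285,147),"scene":(242,240)}.items():
    c=r.capture(n);im=c["image"]
    x0,y0=u-55,v-55
    m=(im[y0:v+55,x0:u+55].min(2)>195).astype(np.uint8)
    m=cv2.morphologyEx(m,cv2.MORPH_OPEN,np.ones((3,3),np.uint8))
    ct=max(cv2.findContours(m,0,1)[0],key=cv2.contourArea)
    P=np.array([cast(c,a+x0,b+y0,.075)[:2] for a,b in cv2.convexHull(ct)[:,0]],np.float32)
    print(n,"rim",cv2.minEnclosingCircle(P),cv2.fitEllipse(P)[:2])
    bt={"top":[(5,284),(40,276)],"scene":[(442,125),(462,76)]}[n]
    for p in bt:
        for z in (0,.1,.2,.25): print(p,z,cast(c,*p,z)[:2].round(3))
c=r.capture("top")
print("mug",cast(c,90,95,.08),"spoon",cast(c,206,77,.03))
print([cast(c,*p,.119)[:2].round(3) for p in[(279,110),(320,134),(253,153),(295,177)]])
```

```text
top rim ((0.600584089756012, -0.13456062972545624), 0.06010933220386505) ((0.6001823544502258, -0.13440480828285217), (0.11809669435024261, 0.11928921937942505))
(5, 284) 0 [0.246 0.593]
(5, 284) 0.1 [0.264 0.518]
(5, 284) 0.2 [0.282 0.443]
(5, 284) 0.25 [0.291 0.406]
(40, 276) 0 [0.268 0.502]
(40, 276) 0.1 [0.283 0.437]
(40, 276) 0.2 [0.299 0.372]
(40, 276) 0.25 [0.307 0.34 ]
scene rim ((0.6010147333145142, -0.1345912218093872), 0.06166291609406471) ((0.6005274057388306, -0.13480982184410095), (0.11975302547216415, 0.12164212018251419))
(442, 125) 0 [0.267 0.528]
(442, 125) 0.1 [0.358 0.452]
(442, 125) 0.2 [0.449 0.375]
(442, 125) 0.25 [0.495 0.337]
(462, 76) 0 [0.056 0.691]
(462, 76) 0.1 [0.17  0.597]
(462, 76) 0.2 [0.285 0.503]
(462, 76) 0.25 [0.342 0.456]
mug [0.72546526 0.34991178 0.08      ] spoon [0.79365465 0.07041867 0.03      ]
[array([ 0.676, -0.12 ]), array([ 0.619, -0.216]), array([ 0.573, -0.06 ]), array([ 0.517, -0.158])]
```

play_rows:
  rows:
    - {"slide": [0, 0, -0.35], "delta_rot": [0, 0, 0], "fingers": 1}
    - {"slide": [0.33, 0.12, 0], "delta_rot": [0, 0, 0], "fingers": 1}
    - {"slide": [0.33, 0.12, 0], "delta_rot": [0, 0, 0], "fingers": 1}
    - {"slide": [0.33, 0.12, 0], "delta_rot": [0, 0, 0], "fingers": 1}
    - {"slide": [0.33, 0.12, 0], "delta_rot": [0, 0, 0], "fingers": 1}
    - {"slide": [0.33, 0.12, 0], "delta_rot": [0, 0, 0], "fingers": 1}
    - {"slide": [0.33, 0.12, 0], "delta_rot": [0, 0, 0], "fingers": 1}

```text
time_s: 1.23
tcp_pos: [0.5018, 0.3974, 0.2793]
eef_rot: [-180.0, -0.0, -23.8]
contact_force: [0.2, -0.3, -0.1]
gripper_width: 0.0878
gripper_force: 0.0
```

play_rows:
  rows:
    - {"slide": [0.17, 0.287, 0], "delta_rot": [0, 0, 0], "fingers": 1}
    - {"slide": [0.17, 0.287, 0], "delta_rot": [0, 0, 0], "fingers": 1}
    - {"slide": [0.17, 0.287, 0], "delta_rot": [0, 0, 0], "fingers": 1}
    - {"slide": [0.17, 0.287, 0], "delta_rot": [0, 0, 0], "fingers": 1}
    - {"slide": [0.17, 0.287, 0], "delta_rot": [0, 0, 0], "fingers": 1}
    - {"slide": [0.17, 0.287, 0], "delta_rot": [0, 0, 0], "fingers": 1}
    - {"slide": [0.17, 0.287, 0], "delta_rot": [0, 0, 0], "fingers": 1}
    - {"slide": [0.17, 0.287, 0], "delta_rot": [0, 0, 0], "fingers": 1}

```text
time_s: 2.22
tcp_pos: [0.5482, -0.0003, 0.2794]
eef_rot: [-180.0, -0.0, -23.8]
contact_force: [1.7, -0.0, -0.5]
gripper_width: 0.0879
gripper_force: 0.0
```

play_rows:
  rows:
    - {"slide": [0.053, 0.319, 0], "delta_rot": [0, 0, 0], "fingers": 1}
    - {"slide": [0.053, 0.319, 0], "delta_rot": [0, 0, 0], "fingers": 1}
    - {"slide": [0.053, 0.319, 0], "delta_rot": [0, 0, 0], "fingers": 1}
    - {"slide": [0.053, 0.319, 0], "delta_rot": [0, 0, 0], "fingers": 1}
    - {"slide": [0.053, 0.319, 0.1], "delta_rot": [0, 0, 0], "fingers": 1}
    - {"slide": [0.053, 0.319, 0.25], "delta_rot": [0, 0, 0], "fingers": 1}
    - {"slide": [0.053, 0.319, 0.25], "delta_rot": [0, 0, 0], "fingers": 1}
    - {"slide": [0, 0, 0], "delta_rot": [0, 0, 0], "fingers": 1}

```text
time_s: 3.22
tcp_pos: [0.4608, -0.3294, 0.1856]
eef_rot: [180.0, 0.4, -24.1]
contact_force: [-0.3, 0.0, -0.0]
gripper_width: 0.0881
gripper_force: 0.0
```

Run:
```python
from h import *
c=wristcal();cv2.imwrite("pics/w1.png",c["image"]);s=r.get_state();print(s["tcp_pos"],s["eef_rot"],s["joints"])
print(proj(c,[.464,-.329,.045]),proj(c,[.464,-.329,.021]))
```

```text
[ 0.4623827  -0.32870523  0.18753625] [179.97431744   0.18281254 -23.99348341] [-1.56493806e+01  1.22515136e+01 -1.62356942e+01 -1.27050375e-03
 -6.16973966e+01  8.16565424e+01]
(np.float64(253.38501902406796), np.float64(178.86496891750673)) (np.float64(253.51564233616548), np.float64(174.39422169463606))
```

View pics/w1.png

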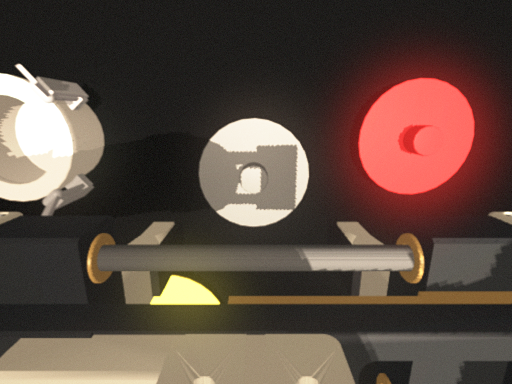

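The wrist view shows the knob at (253,180), against a predicted (253,179), so the position holds. The red look-alike at (425,140) is clear of it. Descending.

play_rows:
  rows:
    - {"slide": [0.01, 0, 0.35], "delta_rot": [0, 0, 0], "fingers": 1}
    - {"slide": [0, 0, 0.35], "delta_rot": [0, 0, 0], "fingers": 1}
    - {"slide": [0, 0, 0.2], "delta_rot": [0, 0, 0], "fingers": 1}
    - {"slide": [0, 0, 0.1], "delta_rot": [0, 0, 0], "fingers": 1}
    - {"slide": [0, 0, 0], "delta_rot": [0, 0, 0], "fingers": 1}
    - {"slide": [0, 0, 0], "delta_rot": [0, 0, 0], "fingers": 1}

```text
time_s: 4.03
tcp_pos: [0.4666, -0.3285, 0.0407]
eef_rot: [-180.0, -0.2, -23.8]
contact_force: [0.5, -0.6, 0.1]
gripper_width: 0.0876
gripper_force: 0.0
```

play_rows:
  rows:
    - {"slide": [-0.01, 0, 0.1], "delta_rot": [0, 0, 0], "fingers": 1}
    - {"slide": [0, 0, 0], "delta_rot": [0, 0, 0], "fingers": 0.0}
    - {"slide": [0, 0, 0], "delta_rot": [0, 0, 0], "fingers": -1}
    - {"slide": [0, 0, 0], "delta_rot": [0, 0, 0], "fingers": -1}
    - {"slide": [0, 0, 0], "delta_rot": [0, 0, 0], "fingers": -1}
    - {"slide": [0, 0, 0], "delta_rot": [0, 0, 0], "fingers": -1}
    - {"slide": [0, 0, 0], "delta_rot": [0, 0, 0], "fingers": -1}
  squeeze: 25

```text
time_s: 4.9
tcp_pos: [0.4638, -0.3277, 0.0241]
eef_rot: [180.0, -0.0, -23.8]
contact_force: [-0.8, 0.4, -0.0]
gripper_width: 0.0333
gripper_force: 0.2
```

play_rows:
  rows:
    - {"slide": [0, 0, 0], "delta_rot": [0, 0, 0], "fingers": -1}
    - {"slide": [0, 0, 0], "delta_rot": [0, 0, 0], "fingers": -1}
    - {"slide": [0, 0, -0.1], "delta_rot": [0, 0, 0], "fingers": -1}
    - {"slide": [0, 0, -0.2], "delta_rot": [0, 0, 0], "fingers": -1}
    - {"slide": [0, 0, 0], "delta_rot": [0, 0, 0], "fingers": -1}

```text
time_s: 5.52
tcp_pos: [0.4657, -0.3283, 0.0722]
eef_rot: [-180.0, -0.3, -23.8]
contact_force: [0.1, -0.9, -1.2]
gripper_width: 0.0317
gripper_force: 25.0
```

play_rows:
  rows:
    - {"slide": [0, 0, -0.35], "delta_rot": [0, 0, 0], "fingers": -1}
    - {"slide": [0, 0, -0.35], "delta_rot": [0, 0, 0], "fingers": -1}
    - {"slide": [0.05, -0.25, -0.15], "delta_rot": [0, 0, 0], "fingers": -1}
    - {"slide": [0.06, -0.3, 0], "delta_rot": [0, 0, 0], "fingers": -1}
    - {"slide": [0.06, -0.3, 0], "delta_rot": [0, 0, 0], "fingers": -1}
    - {"slide": [0.06, -0.3, 0], "delta_rot": [0, 0, 0], "fingers": -1}
    - {"slide": [0.05, -0.25, 0], "delta_rot": [0, 0, 0], "fingers": -1}
    - {"slide": [0.03, -0.146, 0], "delta_rot": [0, 0, 0], "fingers": -1}

```text
time_s: 6.52
tcp_pos: [0.6006, -0.1326, 0.1963]
eef_rot: [180.0, 0.0, -23.8]
contact_force: [-0.3, -0.2, -0.8]
gripper_width: 0.0313
gripper_force: 25.0
```

Run:
```python
from h import *
P=[]
for i in range(6):
    c=wristcal();P.append(r.get_state()["tcp_pos"])
print(np.round(P,4),np.mean(P,0),r.get_state()["contact_force"])
a=r.capture("top")["image"][90:210,200:370];b=r.capture("scene")["image"][140:310,140:340]
cv2.imwrite("pics/p1.png",np.hstack([cv2.resize(a,(400,300)),cv2.resize(b,(400,300)) ]))
```

```text
[[ 0.6018 -0.1315  0.1962]
 [ 0.6008 -0.1327  0.1961]
 [ 0.6001 -0.1336  0.1962]
 [ 0.5996 -0.1343  0.1963]
 [ 0.5995 -0.1347  0.1964]
 [ 0.5994 -0.135   0.1965]] [ 0.60021391 -0.13362884  0.1962772 ] [-1.42721932  0.7768251  -1.55007231]
```

View pics/p1.png

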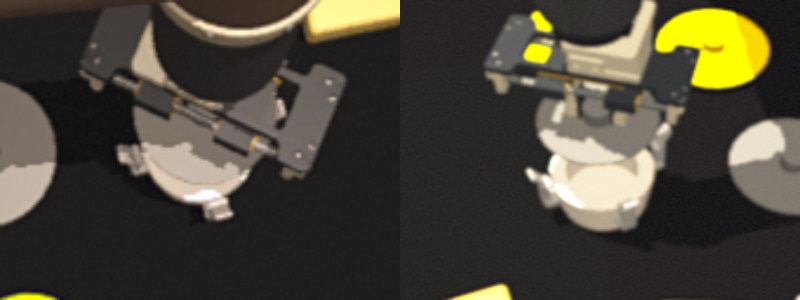

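The lid is held level over the tub, centred between the clips.

play_rows:
  rows:
    - {"slide": [0.006, 0, 0.2], "delta_rot": [0, 0, 0], "fingers": -1}
    - {"slide": [0, 0, 0.2], "delta_rot": [0, 0, 0], "fingers": -1}
    - {"slide": [0, 0, 0.1], "delta_rot": [0, 0, 0], "fingers": -1}
    - {"slide": [0, 0, 0.07], "delta_rot": [0, 0, 0], "fingers": -1}
    - {"slide": [0, 0, 0], "delta_rot": [0, 0, 0], "fingers": -1}
    - {"slide": [0, 0, 0], "delta_rot": [0, 0, 0], "fingers": -1}

```text
time_s: 7.68
tcp_pos: [0.6016, -0.1347, 0.112]
eef_rot: [-180.0, -0.1, -23.8]
contact_force: [0.4, -0.6, -1.4]
gripper_width: 0.0317
gripper_force: 25.0
```

Lower a little more until it makes contact.

play_rows:
  rows:
    - {"slide": [0, 0, 0.03], "delta_rot": [0, 0, 0], "fingers": -1}
    - {"slide": [0, 0, 0.02], "delta_rot": [0, 0, 0], "fingers": -1}
    - {"slide": [0, 0, 0], "delta_rot": [0, 0, 0], "fingers": -1}

```text
time_s: 8.05
tcp_pos: [0.6006, -0.1346, 0.1033]
eef_rot: [180.0, 0.0, -23.8]
contact_force: [0.8, 1.0, -0.5]
gripper_width: 0.0314
gripper_force: 25.0
```

play_rows:
  rows:
    - {"slide": [0, 0, 0], "delta_rot": [0, 0, 0], "fingers": 0.15}
    - {"slide": [0, 0, 0], "delta_rot": [0, 0, 0], "fingers": 0.15}
    - {"slide": [0, 0, 0], "delta_rot": [0, 0, 0], "fingers": 0.15}
    - {"slide": [0, 0, -0.15], "delta_rot": [0, 0, 0], "fingers": 0.15}
    - {"slide": [0, 0, -0.35], "delta_rot": [0, 0, 0], "fingers": -1}
    - {"slide": [0, 0, -0.35], "delta_rot": [0, 0, 0], "fingers": -1}
    - {"slide": [0, 0, 0], "delta_rot": [0, 0, 0], "fingers": -1}

```text
time_s: 8.93
tcp_pos: [0.6034, -0.1349, 0.2365]
eef_rot: [-179.8, -0.5, -23.8]
contact_force: [0.2, 0.2, -2.2]
gripper_width: 0.0262
gripper_force: 0.0
```

Run:
```python
from h import *
w=wristcal()["image"]
b=r.capture("scene")["image"][180:290,180:300]
cv2.imwrite("pics/p2.png",np.hstack([cv2.resize(w,(400,300)),cv2.resize(b,(400,300),interpolation=cv2.INTER_CUBIC)]))
```

```text
(no output)
```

View pics/p2.png

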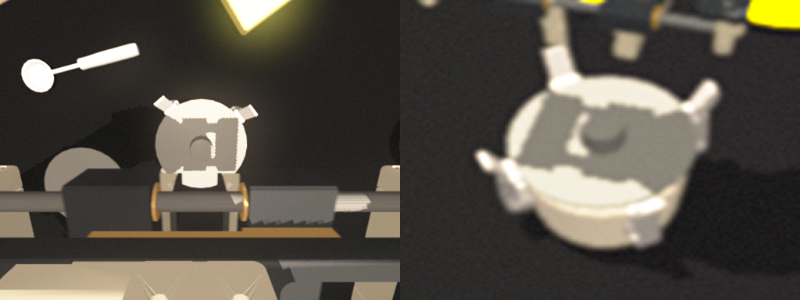

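The lid sits centred on the clips with its knob up. Next I press with the shut fingers on the middle of the knob.

play_rows:
  rows:
    - {"slide": [0, 0, 0], "delta_rot": [0, 0, 0], "fingers": -1}
    - {"slide": [0, 0, 0.3], "delta_rot": [0, 0, 0], "fingers": -1}
    - {"slide": [0, 0, 0.3], "delta_rot": [0, 0, 0], "fingers": -1}
    - {"slide": [0, 0, 0.07], "delta_rot": [0, 0, 0], "fingers": -1}
    - {"slide": [0, 0, 0], "delta_rot": [0, 0, 0], "fingers": -1}
    - {"slide": [0, 0, 0], "delta_rot": [0, 0, 0], "fingers": -1}
    - {"slide": [0, 0, 0], "delta_rot": [0, 0, 0], "fingers": -1}

```text
time_s: 9.9
tcp_pos: [0.6018, -0.1347, 0.1322]
eef_rot: [-179.9, -0.1, -23.8]
contact_force: [-0.7, -0.6, 0.0]
gripper_width: 0.0006
gripper_force: 0.0
```

play_rows:
  rows:
    - {"slide": [-0.006, 0, 0.03], "delta_rot": [0, 0, 0], "fingers": -1}
    - {"slide": [0, 0, 0.03], "delta_rot": [0, 0, 0], "fingers": -1}
    - {"slide": [0, 0, 0.02], "delta_rot": [0, 0, 0], "fingers": -1}
    - {"slide": [0, 0, 0], "delta_rot": [0, 0, 0], "fingers": -1}

```text
time_s: 10.4
tcp_pos: [0.5998, -0.1343, 0.1181]
eef_rot: [180.0, 0.0, -23.8]
contact_force: [-0.4, 0.4, -0.1]
gripper_width: 0.0004
gripper_force: 0.0
```

play_rows:
  rows:
    - {"slide": [0, 0, 0.02], "delta_rot": [0, 0, 0], "fingers": -1}
    - {"slide": [0, 0, 0.015], "delta_rot": [0, 0, 0], "fingers": -1}
    - {"slide": [0, 0, 0], "delta_rot": [0, 0, 0], "fingers": -1}

```text
time_s: 10.78
tcp_pos: [0.5999, -0.1343, 0.113]
eef_rot: [180.0, 0.0, -23.8]
contact_force: [0.1, 0.3, 0.3]
gripper_width: 0.0005
gripper_force: 0.0
```

play_rows:
  rows:
    - {"slide": [0, 0, 0.013], "delta_rot": [0, 0, 0], "fingers": -1}
    - {"slide": [0, 0, 0], "delta_rot": [0, 0, 0], "fingers": -1}
    - {"slide": [0, 0, 0], "delta_rot": [0, 0, 0], "fingers": -1}

```text
time_s: 11.15
tcp_pos: [0.6001, -0.1343, 0.1114]
eef_rot: [-180.0, -0.0, -23.8]
contact_force: [0.8, -0.6, 0.1]
gripper_width: 0.0003
gripper_force: 0.0
```

play_rows:
  rows:
    - {"slide": [0, 0, 0.013], "delta_rot": [0, 0, 0], "fingers": -1}
    - {"slide": [0, 0, 0], "delta_rot": [0, 0, 0], "fingers": -1}
    - {"slide": [0, 0, 0], "delta_rot": [0, 0, 0], "fingers": -1}

```text
time_s: 11.52
tcp_pos: [0.6001, -0.1343, 0.1094]
eef_rot: [180.0, 0.0, -23.8]
contact_force: [-0.7, 0.5, -0.5]
gripper_width: 0.0007
gripper_force: 0.0
```

Run:
```python
from h import *
s=r.get_state();print(s["tcp_pos"],s["contact_force"])
w=r.capture("wrist")["image"]
b=r.capture("scene")["image"][170:290,180:300]
cv2.imwrite("pics/p3.png",np.hstack([cv2.resize(w,(400,300)),cv2.resize(b,(400,400),interpolation=cv2.INTER_CUBIC)[:300]]))
```

```text
[ 0.6000571  -0.1342794   0.10938971] [-0.71320943  0.53252518 -0.46386793]
```

View pics/p3.png

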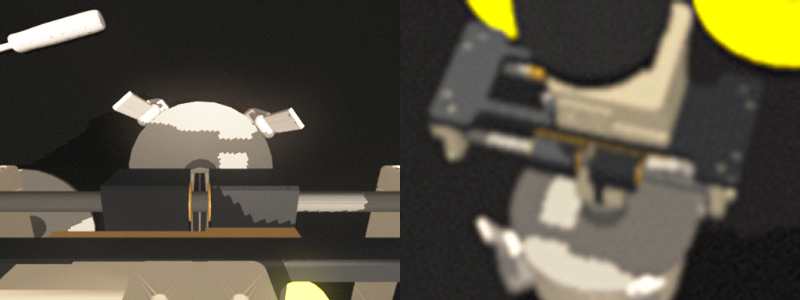

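The fingertips look to be right over the knob, at about (200,165) in the wrist view. Continuing down.

play_rows:
  rows:
    - {"slide": [0, 0, 0.013], "delta_rot": [0, 0, 0], "fingers": -1}
    - {"slide": [0, 0, 0], "delta_rot": [0, 0, 0], "fingers": -1}
    - {"slide": [0, 0, 0], "delta_rot": [0, 0, 0], "fingers": -1}

```text
time_s: 12.0
tcp_pos: [0.6005, -0.1344, 0.1084]
eef_rot: [-180.0, -0.1, -23.8]
contact_force: [-1.9, 0.5, 5.7]
gripper_width: 0.0002
gripper_force: 2.7
```

play_rows:
  rows:
    - {"slide": [0, 0, 0.013], "delta_rot": [0, 0, 0], "fingers": -1}
    - {"slide": [0, 0, 0], "delta_rot": [0, 0, 0], "fingers": -1}
    - {"slide": [0, 0, 0], "delta_rot": [0, 0, 0], "fingers": -1}

```text
time_s: 12.38
tcp_pos: [0.6012, -0.1347, 0.1083]
eef_rot: [-180.0, -0.2, -23.8]
contact_force: [-4.1, 0.4, 15.6]
gripper_width: 0.0006
gripper_force: 8.2
```

play_rows:
  rows:
    - {"slide": [0, 0, 0.013], "delta_rot": [0, 0, 0], "fingers": -1}
    - {"slide": [0, 0, 0], "delta_rot": [0, 0, 0], "fingers": -1}
    - {"slide": [0, 0, 0], "delta_rot": [0, 0, 0], "fingers": -1}

```text
time_s: 12.75
tcp_pos: [0.602, -0.1349, 0.1082]
eef_rot: [-180.0, -0.3, -23.7]
contact_force: [-8.1, 1.7, 27.2]
gripper_width: 0.0008
gripper_force: 13.7
```

The TCP stays at 0.108 under 27 N, which is the knob-top height for a lid that is home. I'll lift off and check the lid's height and level in the images.

play_rows:
  rows:
    - {"slide": [0, 0, -0.1], "delta_rot": [0, 0, 0], "fingers": -1}
    - {"slide": [0, 0, -0.3], "delta_rot": [0, 0, 0], "fingers": -1}
    - {"slide": [0, 0, -0.35], "delta_rot": [0, 0, 0], "fingers": -1}
    - {"slide": [0.1, -0.35, 0], "delta_rot": [0, 0, 0], "fingers": -1}
    - {"slide": [0.1, -0.35, 0], "delta_rot": [0, 0, 0], "fingers": -1}
    - {"slide": [0.1, -0.35, 0], "delta_rot": [0, 0, 0], "fingers": -1}
    - {"slide": [0.1, -0.35, 0], "delta_rot": [0, 0, 0], "fingers": -1}
    - {"slide": [0, 0, 0], "delta_rot": [0, 0, 0], "fingers": -1}

```text
time_s: 13.75
tcp_pos: [0.7411, 0.0368, 0.214]
eef_rot: [179.9, 0.1, -23.7]
contact_force: [0.2, 0.5, -0.3]
gripper_width: 0.0003
gripper_force: 0.0
```

Run:
```python
from h import *
print(r.get_state()["tcp_pos"])
C={n:r.capture(n) for n in("top","scene")}
o=[]
for n,(u,v) in {"top":(285,147),"scene":(242,232)}.items():
    c=C[n]; cr=c["image"][v-45:v+45,u-60:u+60];o.append(cv2.resize(cr,(400,300),interpolation=cv2.INTER_CUBIC))
    for z in(.075,.084,.094):
        p=proj(c,[.6004,-.1346,z]);print(n,z,np.round(p,1))
cv2.imwrite("pics/p4.png",np.hstack(o))
```

```text
[0.7411146  0.03683726 0.21396505]
top 0.075 [284.3 145.7]
top 0.084 [284.5 144.9]
top 0.094 [284.7 144. ]
scene 0.075 [240.7 235.4]
scene 0.084 [240.6 233.3]
scene 0.094 [240.4 231. ]
```

View pics/p4.png

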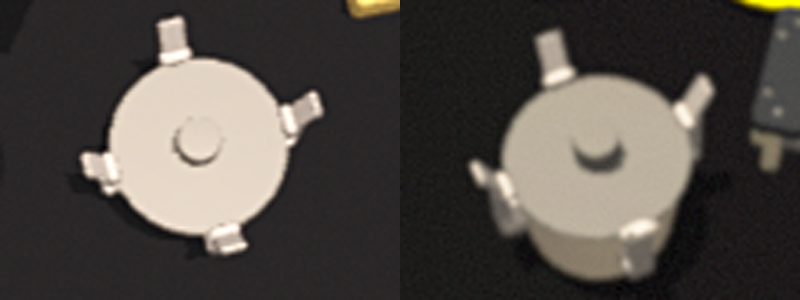

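All four nubs overlap the lid edge, in the top crop at (175,55), (293,118), (108,175) and (225,235). I'll check its height by triangulating the plate outline.

Run:
```python
from h import *
from scipy.optimize import least_squares
obs=[]
for n,(u,v) in {"top":(285,144),"scene":(242,233)}.items():
    c=r.capture(n);g=cv2.GaussianBlur(cv2.cvtColor(c["image"],cv2.COLOR_BGR2GRAY).astype(np.float32),(0,0),.8)
    base=[cast(c,u,v,.084)]
    C0=np.array([.6004,-.1346,.084])
    for a in np.arange(0,360,4):
        d=np.array([np.cos(np.radians(a)),np.sin(np.radians(a)),0])
        rr=np.arange(.054,.074,.0004)
        px=np.array([proj(c,C0+d*q) for q in rr],np.float32)
        val=cv2.remap(g,px[:,:1],px[:,1:],cv2.INTER_LINEAR).ravel()
        if val[-6:].max()<60 and val[0]>90:
            lvl=(val[:5].mean()+val[-5:].mean())/2;i=np.argmax(val<lvl)
            obs.append((n,a,rr[i]))
for n in("top","scene"):
    o=[(a,q) for m,a,q in obs if m==n];A=np.array([[1,np.cos(np.radians(a)),np.sin(np.radians(a))] for a,_ in o]);y=np.array([q for _,q in o])
    s=least_squares(lambda p:A@p-y,[.064,0,0],loss="soft_l1",f_scale=.0005)
    print(n,len(o),"R,dx,dy at z=.084:",s.x.round(4),np.round([(a,round(1e3*(q-m),1)) for (a,q),m in zip(o,A@s.x)],1).tolist()[::3])
    c=r.capture(n);t=np.array(cast(c,*proj(c,[.6004,-.1346,.094]),.084));print(" 10mm high would shift",(t-[.6004,-.1346,.084]).round(4))
```

```text
top 64 R,dx,dy at z=.084: [ 0.0655 -0.0008  0.0009] [[0.0, -0.3], [36.0, -0.1], [48.0, -0.4], [60.0, 0.2], [72.0, 0.3], [84.0, 0.1], [124.0, 0.1], [136.0, 0.1], [148.0, 0.1], [160.0, -0.2], [172.0, -0.1], [208.0, 0.2], [220.0, 0.0], [232.0, -0.1], [244.0, 0.1], [256.0, -0.0], [268.0, 1.0], [308.0, -0.3], [320.0, -0.3], [332.0, 0.1], [344.0, -0.4], [356.0, -0.2]]
 10mm high would shift [ 0.0023 -0.0005 -0.    ]
scene 41 R,dx,dy at z=.084: [ 0.0657 -0.0009  0.0005] [[40.0, 1.9], [52.0, -0.3], [64.0, -0.5], [76.0, 0.1], [128.0, -0.2], [140.0, -0.3], [152.0, 0.1], [164.0, 0.1], [176.0, 0.2], [212.0, 0.2], [224.0, 0.0], [236.0, -0.2], [248.0, -0.3], [260.0, 0.3]]
 10mm high would shift [-0.0061  0.0005 -0.    ]
```

The two views agree to about 0.1–0.4 mm with the plate top at 84 mm, where a lid 10 mm high would put them 8 mm apart. The residuals show no tilt, so the lid is home and level. The arm is clear of everything.

```bash
python3 -c "
from plant import r
print(r.close_job())"
```

```text
the job is handed in; nothing more can be done
None
```

I set lid_a (the 129 mm grey lid) on the tub and pressed it fully home and level under all four clips, confirmed by camera measurement; the other two lids were left untouched, and I handed the job in at about 14 s (result not reported).

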